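# Tip a spare roller out of the tipping pan into a catch bin

## Robot

A 6-joint arm with a two-finger parallel gripper is mounted at the origin on the work surface. World frame = base frame: x ahead of the robot, y to its left, z up, the work surface at z = 0. Lengths are in m, angles in rad, forces in N, time in s.
With the tool pointing down it reaches from about 0.35 to 0.975 m from the base axis. Payload 4.9 kg.
Tool frame: the origin (TCP) lies on the centre line of the jaws, within the pads' length; the fingertips stand ctrl.nose_length ahead of it and the grasp point (between the pads) lies 2 mm behind it (ctrl.nose_length is the distance from the TCP to the fingertips, in m); z points along the fingers, y is the direction in which the jaws open and shut (so a half turn about z gives the same grasp; the last joint's range is limited). The gripper opens to 85 mm and grips with 20 to 120 N. Pads are 22 mm wide; open, the fingers measure 114 mm over their backs; the gripper's body (76 mm by 85 mm) begins 54 mm behind the grasp point. The pads swing forward as they close: fully open they stand 13 mm farther back than shut.
Start: joints at [-1.46, 0.053, 1.613, -0, 1.476, -0.119], TCP at [0.142, -0.609, 0.248] pointing down, gripper open.
Joint ranges: [-3.01, 3.01], [-1.01, 2.22], [0.06, 2.58], [-1.02, 4.17], [0.09, 2.62], [-3.14, 3.14]. Speed limits (rad/s): [2.57, 2.57, 3.14, 3.14, 3.14, 3.14].

## Interface

Orientations are given as a rotation vector (axis times angle).
In Python, from station import sensors, get_image, order, ctrl gives the robot as it stands.
- The arm moves only by the tool move_arm, never from a script. Its argument "increments" is a list of rows, each a list of 5 numbers: the shift along the tool's x, y, z in cm, then the turn about the tool's z in degrees, then the finger opening in cm, from 0 to 8.54. In form: [[dx, dy, dz, twist, gripper], ...]. A call has 1 to 5 rows; each row is the pose to reach, as a shift and turn from the pose commanded when the call began, along the tool's axes at that moment; what a row does not reach only later rows make up. A row lasts 1/8 s, in which the tool goes at most 62.5 mm and 10.7 degrees, less where a joint would pass 70% of its speed; a pose out of reach is approached as far as the arm can. A call with a gripper value outside its range is refused whole. The fingers move at their own pace and stop on an object; "newtons" is the grip in N (left out, the last holds). Time passes only in rows, so rows that repeat a pose let the fingers close. It gives the time, the measured TCP pose, the force and the opening at its end, in the units of the state.
- sensors.get_obs(): the state, without advancing time (a new reading comes with each control period).
- get_image(name): name is "scene" or "top" or "wrist"; returns a dict with "image" (480x640x3 uint8, red, green, blue), "K" (3x3 intrinsics, pixels), "R" (3x3) and "t" (3): a world point X has camera coordinates R X + t. Camera axes: x right, y down, z forward; pixel columns grow to the right and rows downward; lengths in m; the calibration is good to about 2 mm. A picture is of the moment at which its call begins. There is no depth.
- order.finish_job(): hands the job in, once; it reports no verdict.
The state is a dict: "t": time; "q": joint angles; "dq": joint speeds; "effort": joint torques, N m; "tool_pos": TCP position; "tool_rot": TCP orientation; "contact_force": force on the tool from outside, world axes, zero at the start; "wrist_torque": the same for the moment, N m; "opening": finger opening in m.
Only numpy, scipy, OpenCV 4.12 (cv2) and the standard library are available. Lean on these libraries where they do the work, as an engineer would, in place of code of your own. Each camera call takes 0.05 s, during which the arm holds its last target.

## Task

Set the empty catch bin squarely inside the white outline in front of the tipping pan, its grip tab on the side away from the pan. Then raise the pan by its bar handle to 40 degrees, so that the roller rolls over the lip into the bin, keep it at that angle for about a second, and lower it steadily by hand until it is fully level again. Do not let the pan drop or swing past 50 degrees, do not touch the roller with the robot, leave the bin in its outline and do not disturb the other things on the bench.

Things in the scene. Friction and masses are not known exactly. Their poses are not given: they have to be found in the camera images.
- stand: Fixed grey steel tipping stand: two upright cheeks (8 x 24 x 136 mm, 71 mm either side of the middle) carry the hinged pan. Origin on the table under the middle of the hinge axis; its x runs along the hinge, z up, the pan pours towards its -y. Its base plate, 8 mm thick, reaches from y = -12 to +100 mm, x = +-85 mm. A thin white outline painted on the table moves with it.
- hinge (a point): Middle of the pan's hinge axis, 120 mm above the table, straight above the stand's origin; axes as the stand's. At its +x end (76 mm out) is a white disc, 58 mm in radius, with a tick every 10 degrees, counted from straight up towards -y; the long thick tick is 40 degrees. A black pointer on the pan's pin shows the tilt.
- pan (a joint): Tilt of the pan, rad: 0 is level, down on its rest; grows as the handle end rises and the lip dips (right-handed about the stand's +x through hinge), up to 1.2. 40 degrees is 0.70. No spring, little friction: its weight (0.7 kg) brings it back, so it falls to level if let go. Two 3 mm ribs on its floor hold the roller until about 0.5 to 0.58 rad.
- lip (a point): Middle of the pouring edge of the pan, on its floor, 45 mm to the -y of the hinge axis and 15 mm below it when level; moves with the pan. The pan is an open-fronted steel tray 120 mm wide (x), reaching back to its rear wall 65 mm to the +y of the hinge axis; walls 40 mm above the floor, underside 101 mm above the table.
- handle (a point): Middle of the pan's handle: round steel bar, 12 mm in diameter, 84 mm free length along the stand's x, on two arms 50 mm behind the rear wall. Level: 115 mm to the stand's +y of the hinge axis and 25 mm above it (145 mm above the table). At 40 degrees: 72 mm to +y, 93 mm above the hinge axis. The bar may turn between the fingers. Axes of the pan, as the stand's when level.
- catch_spot (a point): Point on the table where the centre of the bin is to be: the middle of the white outline (148 mm along x by 176 mm along y), 92 mm towards the stand's -y from its origin. Axes as the stand's.
- bin: Loose empty catch bin, blue plastic, 120 (x) x 150 (y) x 55 mm high, 5 mm walls, about 0.4 kg. Origin at the centre of its underside, z up. In its -y end wall is an upright grip tab, 50 mm wide (x), 12 mm thick (y), centred at y = -69 mm, rising to 95 mm; the bin can be slid by it. To stand with its y along the stand's y, tab away from the stand, its +y end under the pan's lip.
- tab (a point): Middle of the part of the bin's grip tab to take hold of, on the bin's middle line at y = -69 mm, 76 mm above its underside. Axes as the bin's.
- roller: Loose black rubber drive roller, 44 mm in diameter, 90 mm long, about 0.25 kg, lying across the pan behind the lip with its axis along the stand's x. Origin on its side (bottom at the start); it turns as it rolls.
- roller_center (a point): Centre of the roller.
- small_bin: Bystander: small open blue plastic box, 100 x 75 x 45 mm, without a tab. Origin at the centre of its underside.
- carton: Bystander: closed cardboard carton, 130 x 100 x 85 mm. Origin at the centre of its underside.
- wrench: Bystander: spanner, 180 mm long, lying flat along its x. Origin underneath it.
- flange: Bystander: turned steel flange, 90 mm across, 35 mm high. Origin at the centre of its underside.
- gear_block: Bystander: green machine block with a round boss, 70 x 90 x 70 mm. Origin at the centre of its underside.
- tin: Bystander: grey closed tin, 66 mm across, 90 mm high. Origin at the centre of its underside.
There are look-alikes about, which are no part of the job. Leave any green or turquoise look-alike of the bin alone.

How it is judged:
On the way, in this order (a step that is already met when the one before it is completed fails the run):
1. the bin stands in the outline (centre within 30 mm of catch_spot, within 0.2 rad of square), tab away from the pan, the pan still level with the roller in it (horizontal distance between bin and catch_spot below 0.03 m and angle between the y axis of bin and the y axis of stand, either way round below 0.2 rad and height (world z) of bin below 0.006 m and angle between bin's own z axis and vertical below 0.06 rad and y of tab in the frame of stand below -0.1 m and value of joint pan below 0.1 rad and height (world z) of roller_center above 0.1 m), for 0.2 s.
2. the pan is held at 40 degrees (between 0.60 and 0.80 rad) with the roller in the bin, for 0.5 s (value of joint pan between 0.6 and 0.8 rad and x of roller_center in the frame of bin between -0.06 and 0.06 m and y of roller_center in the frame of bin between -0.075 and 0.075 m and z of roller_center in the frame of bin between 0.01 and 0.05 m), for 0.5 s.
At the end, for the whole second after the job is handed in: The pan is level again (within 0.03 rad), the roller lies at rest in the bin, and the bin stands flat on the table in its outline (centre within 45 mm of catch_spot, turned less than 0.3 rad, tab away from the pan) (value of joint pan below 0.03 rad and linear speed of each of roller, bin below 0.03 m/s and x of roller_center in the frame of bin between -0.06 and 0.06 m and y of roller_center in the frame of bin between -0.075 and 0.075 m and z of roller_center in the frame of bin between 0.01 and 0.05 m and horizontal distance between bin and catch_spot below 0.045 m and angle between the y axis of bin and the y axis of stand, either way round below 0.3 rad and height (world z) of bin below 0.006 m and angle between bin's own z axis and vertical below 0.06 rad and y of tab in the frame of stand below -0.1 m); the robot touches nothing.
It fails at once if the pan is swung past 50 degrees (0.9 rad) (value of joint pan above 0.9 rad).
It fails at once if the pan is dropped or jerked (faster than 1.5 rad/s) (velocity of joint pan above 1.5 rad/s or velocity of joint pan below -1.5 rad/s).
It fails at once if the robot touches the roller (contact force between any of the fingers, the arm and roller above 0.3 N).
It fails at once if another thing on the bench is moved by more than 30 mm (distance of any of small_bin, carton, wrench, flange, gear_block, tin from where it was at the start of the episode above 0.03 m).
It also fails if it takes over 62 s, if anything falls off the work surface, if the arm or the gripper's body presses on something with over 40 N, if the wrist force passes 120 N, or if a joint passes its speed limit or range.

## Working session

There is one attempt and no reset: what is moved stays moved. The work goes in short steps, Python scripts to look and compute and a tool call to move; the robot and the scene stay as the last step left them, time stands still between calls to the robot, and variables do not carry over. Pictures are saved under pics/ and viewed, and the job is handed in when it is done.

Besides the shell and the picture viewer there is one more tool, called after "Request:" as name(argument=value, ...), one argument or row to a line, values as JSON. move_arm: Moves the arm, as the interface text tells. Its arguments: {"type":"object","properties":{"increments":{"type":"array"},"newtons":{"type":"number"}},"required":["increments"]}

```bash
ls; mkdir -p pics; python3 - <<'E'
from station import sensors,get_image,order,ctrl
import cv2
print(sensors.get_obs()); print(ctrl.nose_length)
for n in("scene","top","wrist"):
    d=get_image(n); cv2.imwrite(f"pics/{n}0.png",d["image"][:,:,::-1]); print(n,d["K"],d["R"],d["t"])
E
```

```text
pics
{'t': 0.0, 'q': array([-1.46003321e+00,  5.33292829e-02,  1.61431323e+00,  6.92231587e-06,
        1.47600946e+00, -1.19019890e-01]), 'dq': array([-0.00043712,  0.00191894,  0.00066621,  0.00013811,  0.00045822,
       -0.00064682]), 'effort': array([ 7.23833764e-04, -3.93682694e+01, -3.70170772e+01, -5.08191386e-05,
        6.98800446e-03, -5.40031678e-06]), 'tool_pos': array([ 0.14227731, -0.60797539,  0.2470686 ]), 'tool_rot': array([-3.11883528e+00, -3.59911638e-01, -2.41620741e-05]), 'contact_force': array([0.40212885, 1.04417773, 0.17210195]), 'wrist_torque': array([-0.00351695, -0.04533143,  0.01447214]), 'opening': 0.08545921770460792}
0.017
scene [[554.18819386   0.         334.25746185]
 [  0.         554.18819386 236.31926512]
 [  0.           0.           1.        ]] [[-0.0851097   0.99630024  0.01192348]
 [ 0.81168553  0.0762693  -0.57909378]
 [-0.57786066 -0.03960839 -0.81517374]] [ 0.03694766 -0.37743975  1.64064178]
top [[498.51792965   0.         331.63134594]
 [  0.         498.51792965 243.30705482]
 [  0.           0.           1.        ]] [[ 0.02218713 -0.99967547 -0.01251779]
 [-0.99467517 -0.02081224 -0.10093641]
 [ 0.10064313  0.01469063 -0.99481413]] [0.011053   0.56776869 1.20081504]
wrist [[396.4049894    0.         317.50139403]
 [  0.         396.4049894  241.07980438]
 [  0.           0.           1.        ]] [[ 0.22854547 -0.97353031 -0.00238871]
 [-0.93320925 -0.21977726  0.28428585]
 [-0.27728587 -0.06274308 -0.95873659]] [-0.62294714 -0.03683798  0.38002429]
```

View pics/scene0.png

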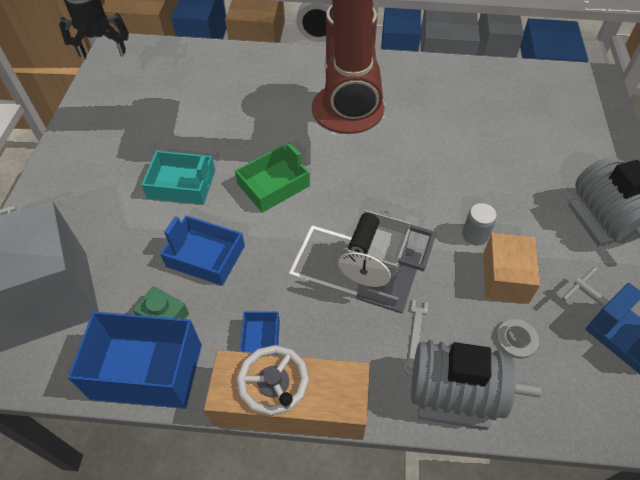

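View pics/top0.png

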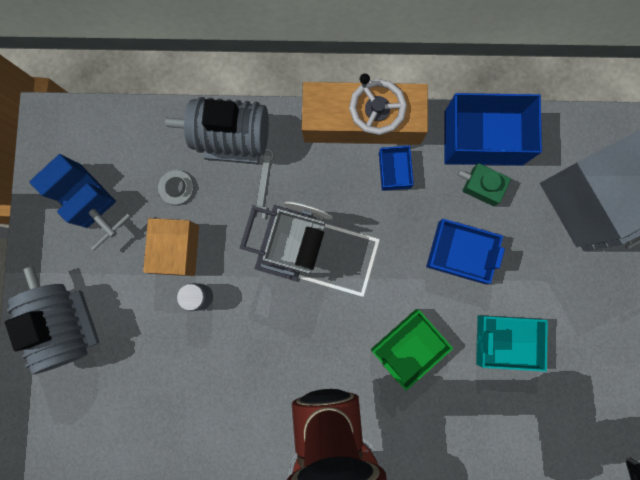

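View pics/wrist0.png

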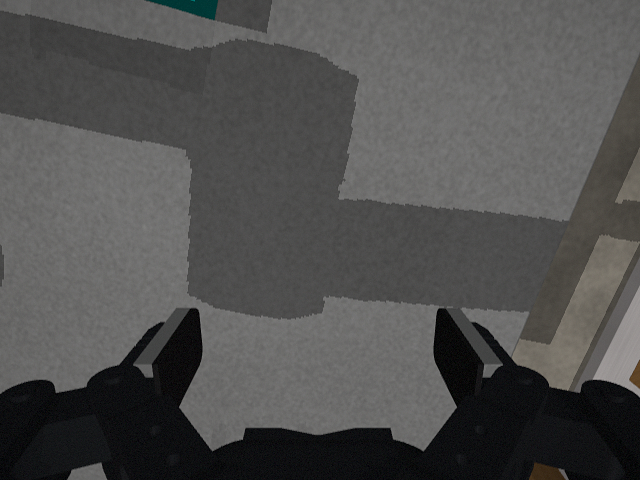

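Candidates for the bin, by top-view pixel:
- (467,251): blue with a tab
- (396,168): small blue box, no tab
- (492,130): big blue box, no tab
- (412,348): green look-alike
- (512,342): turquoise look-alike
- (72,190): blue vise

By the description it is the one at (467,251). I'll check it in a close crop and measure.

```bash
cat > h.py <<'E'
import numpy as np,cv2
from station import sensors,get_image,order,ctrl
def ray(d,u,v):
    K,R,t=d["K"],d["R"],d["t"]; c=-R.T@t
    return c,R.T@np.linalg.inv(K)@np.array([u,v,1.])
def onz(d,u,v,z):
    c,r=ray(d,u,v); return c+r*(z-c[2])/r[2]
def proj(d,X):
    p=d["K"]@(d["R"]@np.asarray(X)+d["t"]); return p[:2]/p[2]
def tri(o):
    A=np.zeros((3,3));b=np.zeros(3)
    for d,u,v in o:
        c,r=ray(d,u,v); r=r/np.linalg.norm(r);P=np.eye(3)-np.outer(r,r);A+=P;b+=P@c
    return np.linalg.solve(A,b)
E
python3 - <<'E'
from h import *
t=get_image("top");s=get_image("scene")
def crop(d,x,y,w,h,f,n): cv2.imwrite(n,cv2.resize(d["image"][y:y+h,x:x+w,::-1],None,fx=f,fy=f,interpolation=cv2.INTER_CUBIC))
crop(t,410,200,120,100,6,"pics/tb.png");crop(t,230,190,160,120,5,"pics/ts.png")
crop(s,140,200,120,100,6,"pics/sb.png");crop(s,280,195,160,120,5,"pics/ss.png")
E
```

```text
(no output)
```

View pics/tb.png

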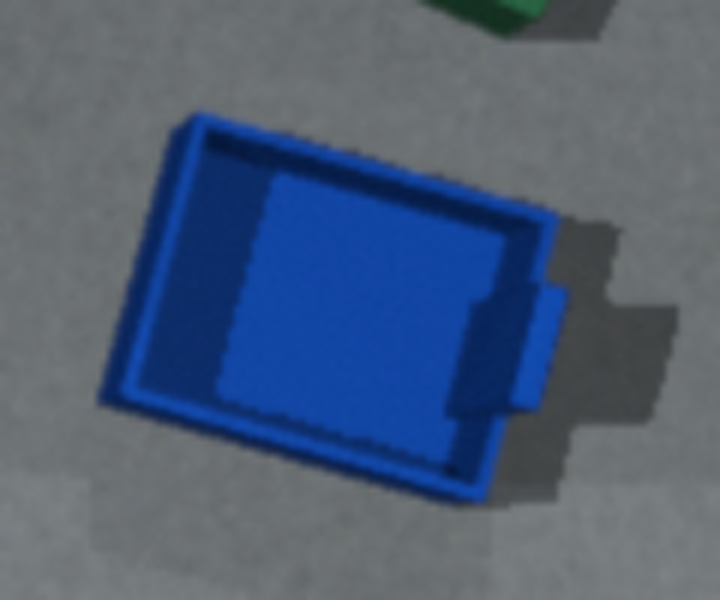

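View pics/ts.png

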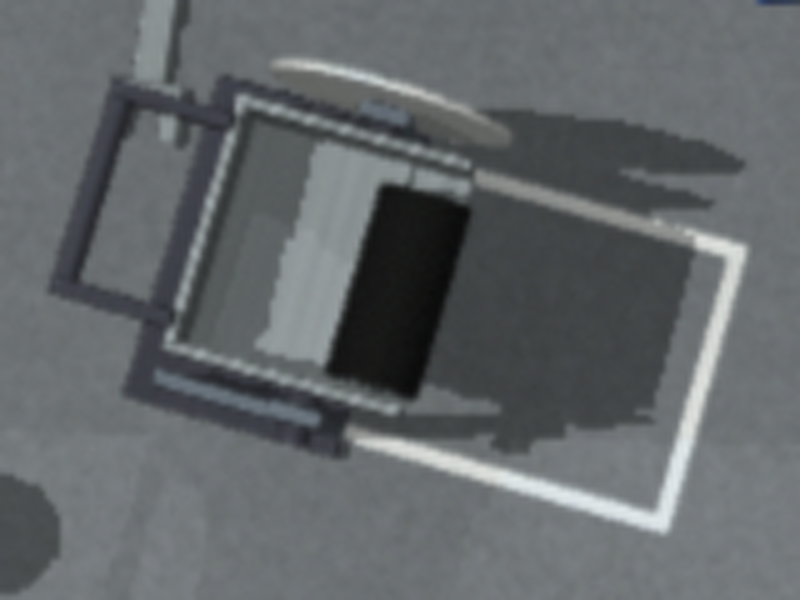

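View pics/sb.png

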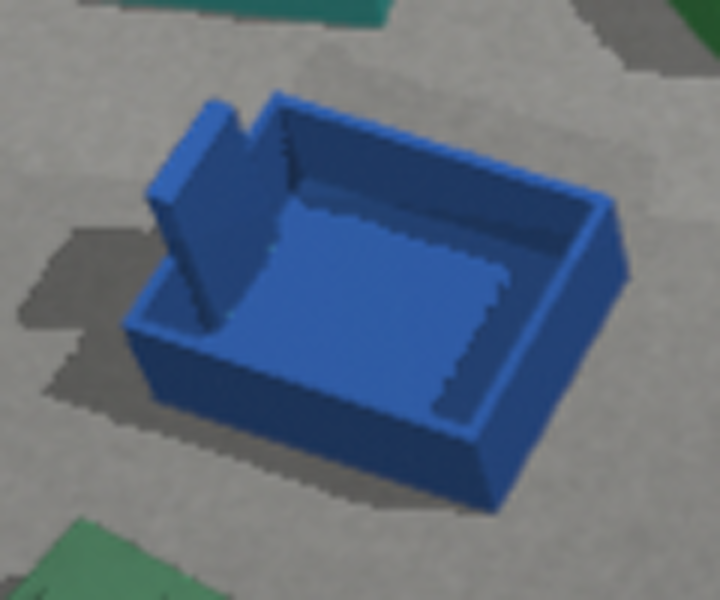

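View pics/ss.png

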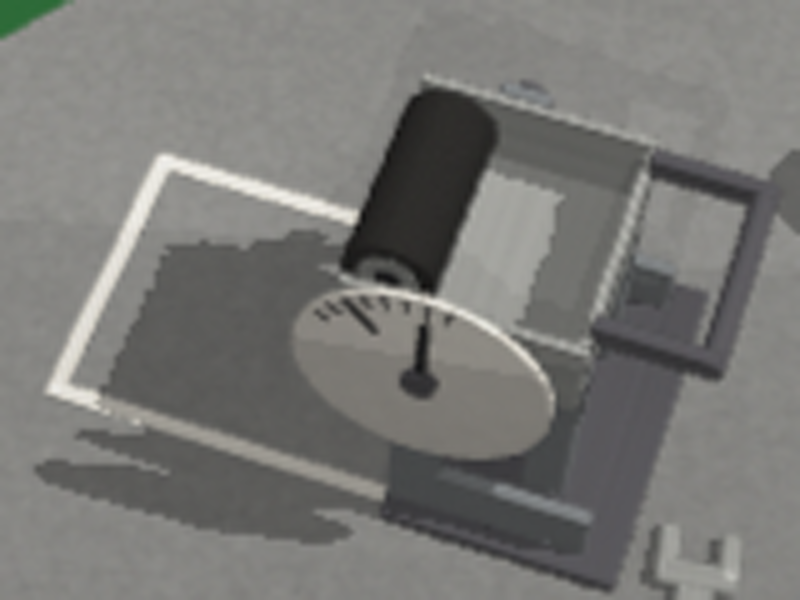

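```bash
python3 - <<'E'
from h import *
np.set_printoptions(precision=4,suppress=True)
t=get_image("top");s=get_image("scene")
def px(p,o,f): return [(p[0]+.5)/f-.5+o[0],(p[1]+.5)/f-.5+o[1]]
tb=lambda p:px(p,(410,200),6); sb=lambda p:px(p,(140,200),6)
ts=lambda p:px(p,(230,190),5); ss=lambda p:px(p,(280,195),5)
def show(n,d,f,pts,z):
    P=np.array([onz(d,*f(p),z) for p in pts]);print(n,P[:,:2].tolist() and P[:,:2].round(4).tolist(),"mean",P.mean(0)[:2],"sides",np.linalg.norm(np.roll(P,-1,0)-P,axis=1));return P
A=show("rimT",t,tb,[(200,113),(556,214),(488,488),(124,393)],.055)
B=show("rimS",s,sb,[(478,437),(125,325),(278,92),(613,200)],.055)
for P in(A,B):
    e=(P[0]+P[3]-P[1]-P[2]); print("bin y ang",np.degrees(np.arctan2(e[1],e[0])))
show("tabT",t,tb,[(540,285),(568,290),(540,410),(512,408)],.095)
show("tabS",s,sb,[(172,202),(148,193),(215,98),(240,112)],.095)
print("--outline")
C=show("outT",t,ts,[(747,243),(667,530),(350,437),(475,172)],0)
D=show("outS",s,ss,[(48,394),(160,153),(355,212),(385,495)],0)
for P in(C,D):
    e=P[0]-P[1];m=(P[0]+P[1])/2;e/=np.linalg.norm(e);y=np.array([-e[1],e[0],0])
    print("stand x",np.degrees(np.arctan2(e[1],e[0])),"sides dir",[np.degrees(np.arctan2(*(v[1::-1]))) for v in (P[2]-P[1],P[3]-P[0])],"spot",m+.088*y,"org",m+.18*y, "handle", m+.295*y)
print("handle T", [onz(t,*ts(p),.145) for p in((120,90),(62,285))]);print("S",[onz(s,*ss(p),.145) for p in((768,190),(715,370))])
for n,a,b in(("h+",(120,90),(715,370)),("h-",(62,285),(768,190))): print(n,tri([(t,*ts(a)),(s,*ss(b))]))
E
```

```text
rimT [[0.6309, -0.2449], [0.5928, -0.3873], [0.4825, -0.3591], [0.5172, -0.2146]] mean [ 0.5559 -0.3015] sides [0.1474 0.1139 0.1486 0.1176]
rimS [[0.6269, -0.2431], [0.5899, -0.3873], [0.4742, -0.3562], [0.5144, -0.2128]] mean [ 0.5513 -0.2998] sides [0.1488 0.1198 0.1489 0.1165]
bin y ang 75.76571547306729
bin y ang 74.97101589056946
tabT [[0.56, -0.3677], [0.5583, -0.3785], [0.5117, -0.3672], [0.5122, -0.3564]] mean [ 0.5356 -0.3674] sides [0.0109 0.048  0.0107 0.0492]
tabS [[0.5588, -0.3678], [0.5555, -0.3779], [0.5088, -0.364], [0.5145, -0.3528]] mean [ 0.5344 -0.3656] sides [0.0106 0.0487 0.0126 0.0467]
--outline
outT [[0.5858, -0.0956], [0.4408, -0.0575], [0.4837, 0.1022], [0.6191, 0.0426]] mean [ 0.5323 -0.0021] sides [0.1499 0.1653 0.148  0.1421]
outS [[0.5817, -0.0942], [0.436, -0.0569], [0.463, 0.0431], [0.6215, 0.0678]] mean [ 0.5255 -0.0101] sides [0.1504 0.1036 0.1604 0.1667]
stand x -14.711327068121133 sides dir [np.float64(74.96820953558071), np.float64(76.42919739690085)] spot [0.5356 0.0086 0.    ] org [0.559  0.0976 0.    ] handle [0.5882 0.2088 0.    ]
stand x -14.33187048562265 sides dir [np.float64(74.85371747814189), np.float64(76.19271827560155)] spot [0.5306 0.0097 0.    ] org [0.5534 0.0989 0.    ] handle [0.5819 0.2103 0.    ]
handle T [array([0.6328, 0.1992, 0.145 ]), array([0.5441, 0.2218, 0.145 ])]
S [array([0.5376, 0.2227, 0.145 ]), array([0.6322, 0.1991, 0.145 ])]
h+ [0.6327 0.199  0.1457]
h- [0.5433 0.2208 0.1527]
```

The crop at top (467,251) shows a blue open box with an upright tab on its right (world −y) side. That confirms the choice. The measurements agree between views:
- Bin centre is about (0.554, −0.301) with its y axis at 75.4°.
- Catch spot is about (0.533, 0.009) with the stand's y axis at about 75.5°.
- Handle is about (0.588, 0.210, 0.147).

First move: approach above the tab.

Request:
move_arm(
  increments=[
    [6,-2,0,7,6],
    [12,-4,0,14,6],
    [18,-6,0,21,6],
    [24,-8,0,28,6],
    [30,-10,0,28,6],
  ],
  newtons=50,
)

```text
t: 0.98
tool_pos: [0.4101, -0.4436, 0.2485]
tool_rot: [3.115, -0.407, 0.001]
contact_force: [0.6, -0.4, 0.4]
opening: 0.0599
```

```bash
cat > go.py <<'E'
import sys
from h import *
from scipy.spatial.transform import Rotation as Ro
np.set_printoptions(precision=4,suppress=True)
o=sensors.get_obs(); R=Ro.from_rotvec(o["tool_rot"]).as_matrix()
print(o["t"],o["tool_pos"],"open",o["opening"],"F",o["contact_force"]);print("x",R[:,0],"y",R[:,1],np.degrees(np.arctan2(R[1,1],R[0,1])))
if len(sys.argv)>3:
    print("inc cm",100*R.T@(np.array(list(map(float,sys.argv[1:4])))-o["tool_pos"]))
E
python3 go.py .5355 -.367 .15
```

```text
0.975 [ 0.4101 -0.4436  0.2485] open 0.059931110121660594 F [ 0.5939 -0.3988  0.4125]
x [ 0.9664 -0.2569  0.0005] y [-0.2569 -0.9664  0.0004] -104.88410806671033
inc cm [ 10.152  -10.6256   9.8542]
```

Request:
move_arm(
  increments=[
    [4,-4,0,0,6],
    [8,-8,2,0,6],
    [10,-10.5,6,0,6],
    [10,-10.5,9.5,0,6],
    [10,-10.5,9.8,0,6],
  ],
)

```text
t: 1.6
tool_pos: [0.5306, -0.367, 0.1464]
tool_rot: [-3.112, 0.404, 0.009]
contact_force: [-0.3, 0.3, -0.5]
opening: 0.06
```

```bash
python3 go.py .5355 -.367 .079; python3 - <<'E'
from h import *
for n in("scene","wrist"):
    d=get_image(n); cv2.imwrite(f"pics/{n}1.png",d["image"][:,:,::-1])
    print(n,proj(d,[.5355,-.367,.095]))
d=get_image("top");print(proj(d,[.5355,-.367,.095]))
E
```

```text
1.6 [ 0.5306 -0.367   0.1464] open 0.05997870109129446 F [-0.2657  0.2821 -0.5142]
x [ 0.9669 -0.2552 -0.0065] y [-0.2552 -0.9669 -0.0031] -104.78444887185901
inc cm [ 0.5144 -0.1011  6.734 ]
scene [171.21246008 225.05151919]
wrist [315.61486247 271.49014862]
[499.39649977 257.62583256]
```

View pics/wrist1.png

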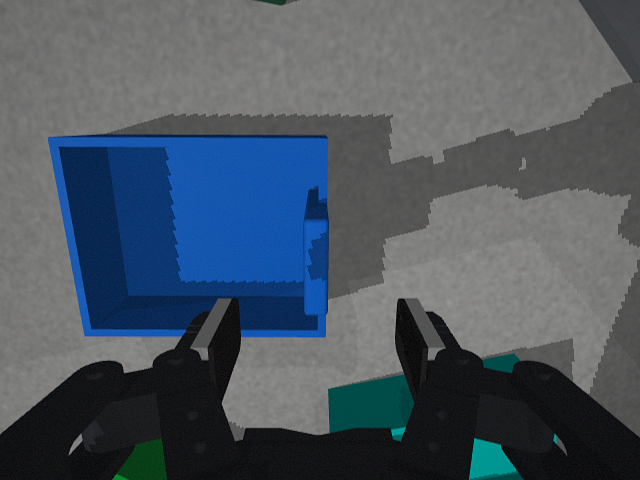

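View pics/scene1.png

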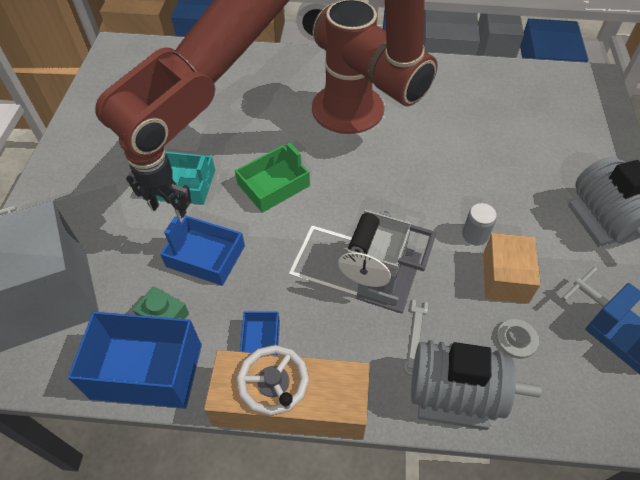

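The wrist view shows the tab at (316,267), centred between the jaws whose mid-column is about 318. Descending.

Request:
move_arm(
  increments=[
    [0.3,0,3,0,6],
    [0.5,0,6,0,6],
    [0.5,0,6.8,0,6],
    [0.5,0,6.8,0,6],
    [0.5,0,6.8,0,6],
  ],
)

```text
t: 2.38
tool_pos: [0.5378, -0.3713, 0.0847]
tool_rot: [3.113, -0.406, 0.005]
contact_force: [-0.0, -0.1, 0.3]
opening: 0.0599
```

Request:
move_arm(
  increments=[
    [0,0,0,0,3],
    [0,0,0,0,1],
    [0,0,0,0,0.5],
    [0,0,0,0,0.5],
    [0,0,0,0,0.5],
  ],
)

```text
t: 3.0
tool_pos: [0.5373, -0.37, 0.0828]
tool_rot: [-3.115, 0.405, -0.001]
contact_force: [0.2, 2.3, 5.2]
opening: 0.0113
```

```bash
python3 go.py; python3 - <<'E'
from h import *
d=get_image("wrist"); cv2.imwrite(f"pics/wrist2.png",d["image"][:,:,::-1])
d=get_image("top"); I=d["image"].copy()
g=cv2.inRange(cv2.cvtColor(I,cv2.COLOR_RGB2HSV),(50,120,40),(70,255,255))
c=max(cv2.findContours(g,0,1)[0],key=cv2.contourArea)[:,0]
for p in cv2.boxPoints(cv2.minAreaRect(c)): print(p,onz(d,*p,.05))
E
```

```text
3.0 [ 0.5373 -0.37    0.0828] open 0.011310472476890406 F [0.2201 2.3358 5.1916]
x [ 0.9667 -0.2559  0.0006] y [-0.2559 -0.9667 -0.0004] -104.82412748813209
[369.27542 349.95612] [ 0.3131172  -0.07186884  0.05      ]
[417.29233 307.42682] [ 0.41570024 -0.18492247  0.05      ]
[453.51102 348.31885] [ 0.32162052 -0.27088502  0.05      ]
[405.4941  390.84814] [ 0.22063442 -0.15822324  0.05      ]
```

View pics/wrist2.png

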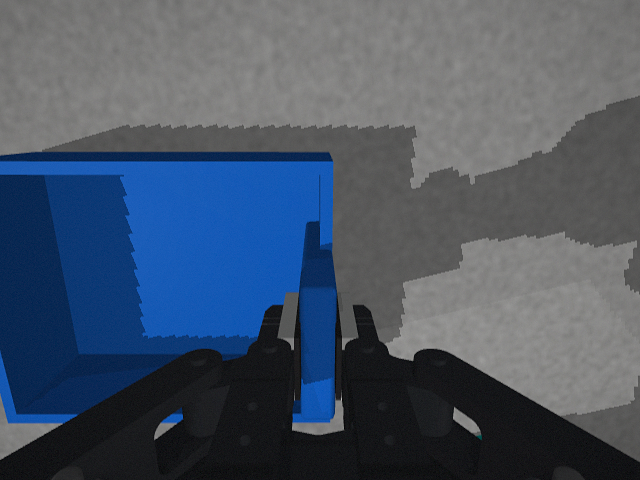

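The wrist view shows the tab clamped between the pads at about (318,330), opening 11.3 mm. Now I slide the bin.

Request:
move_arm(
  increments=[
    [-0.3,-1,0,0,0.5],
    [-1,-2.9,0,0,0.5],
    [-1.7,-5,0,0,0.5],
    [-2.5,-7.3,0,0,0.5],
    [-3.2,-9.5,0,0,0.5],
  ],
)

```text
t: 3.72
tool_pos: [0.5304, -0.2687, 0.0829]
tool_rot: [3.114, -0.404, 0.001]
contact_force: [0.5, -5.0, 5.4]
opening: 0.0113
```

Request:
move_arm(
  increments=[
    [-0.7,-2,0,0,0.5],
    [-1.4,-4,0,0,0.5],
    [-2.1,-6,0,0,0.5],
    [-2.8,-8,0,0,0.5],
    [-3.4,-10,0,0,0.5],
  ],
)

```text
t: 4.35
tool_pos: [0.523, -0.1637, 0.0828]
tool_rot: [3.114, -0.405, 0.001]
contact_force: [0.5, -5.3, 5.6]
opening: 0.0113
```

```bash
python3 go.py .515 -.061 .083; python3 - <<'E'
from h import *
d=get_image("scene"); cv2.imwrite(f"pics/s3.png",d["image"][:,:,::-1])
E
```

```text
4.35 [ 0.523  -0.1637  0.0828] open 0.01127664232434722 F [ 0.4893 -5.2651  5.5614]
x [ 0.9668 -0.2555  0.0008] y [-0.2555 -0.9668  0.0011] -104.80411704540158
inc cm [-3.3939 -9.7243 -0.0308]
```

View pics/s3.png

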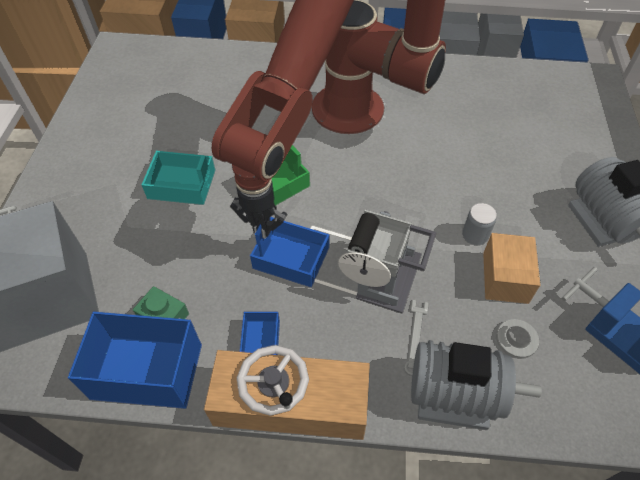

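The scene view shows the bin at (290,250), moving squarely into the outline.

Request:
move_arm(
  increments=[
    [-0.7,-2,0,0,0.5],
    [-1.4,-4,0,0,0.5],
    [-2.1,-6,0,0,0.5],
    [-2.8,-8,0,0,0.5],
    [-3.3,-9.5,0,0,0.5],
  ],
)

```text
t: 5.03
tool_pos: [0.5152, -0.0634, 0.0828]
tool_rot: [3.114, -0.404, 0.001]
contact_force: [0.4, -5.9, 5.8]
opening: 0.0112
```

```bash
cat > binpose.py <<'E'
from h import *
np.set_printoptions(precision=4,suppress=True)
import sys
n=sys.argv[1]
for c in("scene","top"):
    d=get_image(c); x,y=(200,190) if c=="scene" else (230,190)
    cv2.imwrite(f"pics/{n}{c}.png",cv2.resize(d["image"][y:y+140,x:x+190,::-1],None,fx=4,fy=4,interpolation=cv2.INTER_CUBIC))
E
python3 go.py .515 -.061 .083; python3 binpose.py a
```

```text
5.025 [ 0.5152 -0.0634  0.0828] open 0.011230581092257833 F [ 0.4239 -5.8714  5.8441]
x [ 0.9669 -0.2551  0.0005] y [-0.2551 -0.9669  0.0012] -104.7788440359823
inc cm [-0.0765 -0.2258 -0.0172]
```

View pics/ascene.png

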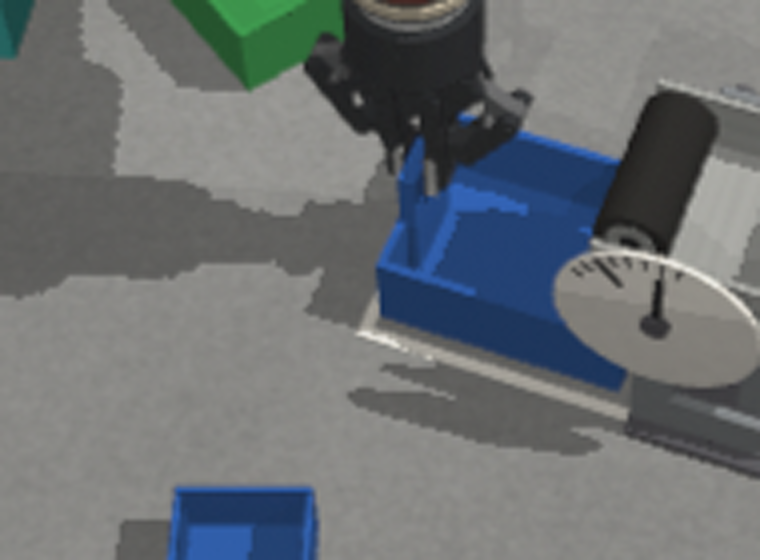

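View pics/atop.png

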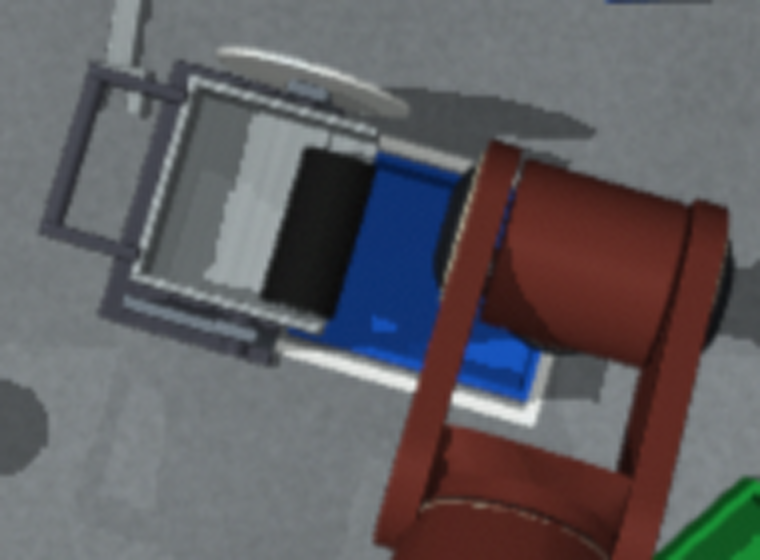

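The bin sits in the outline with even margins: bottom corner at crop (382,315) against outline corner (360,333). Releasing and rising.

Request:
move_arm(
  increments=[
    [0,0,0,0,2],
    [0,0,0,0,4],
    [0,0,0,0,4],
    [0,0,-2,0,4],
    [0,0,-5,0,4],
  ],
)

```text
t: 5.75
tool_pos: [0.514, -0.0641, 0.1311]
tool_rot: [-3.114, 0.406, 0.007]
contact_force: [0.3, 1.3, -0.4]
opening: 0.04
```

Request:
move_arm(
  increments=[
    [0,0,-6,0,4],
    [0,0,-12,0,4],
    [-3,1,-16,0,4],
    [-8,2,-16,0,4],
    [-13,2,-16,0,4],
  ],
)

```text
t: 6.38
tool_pos: [0.3834, -0.0506, 0.2927]
tool_rot: [-3.115, 0.407, -0.0]
contact_force: [-0.5, 0.2, 0.1]
opening: 0.0395
```

```bash
python3 go.py .588 .21 .30; python3 binpose.py b
```

```text
6.375 [ 0.3834 -0.0506  0.2927] open 0.03948279485868723 F [-0.5437  0.1613  0.1073]
x [ 0.9664 -0.257   0.0001] y [-0.257  -0.9664 -0.0003] -104.89485294991596
inc cm [ 13.0757 -30.4412  -0.72  ]
```

View pics/bscene.png

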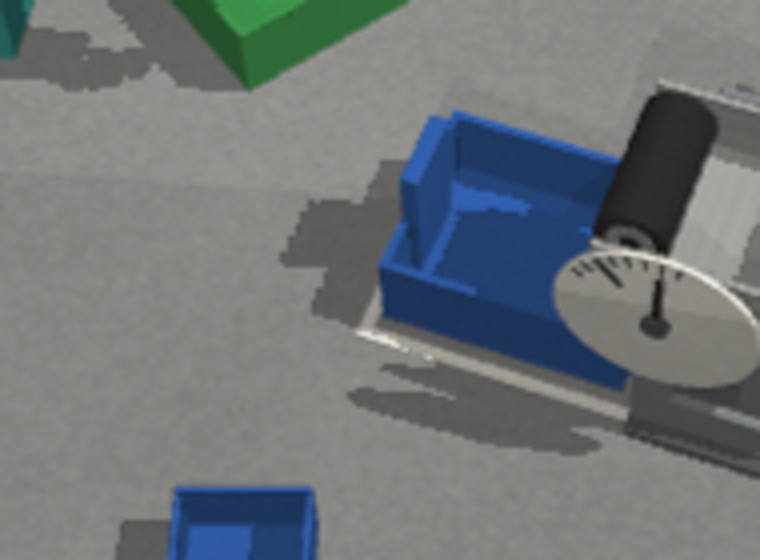

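View pics/btop.png

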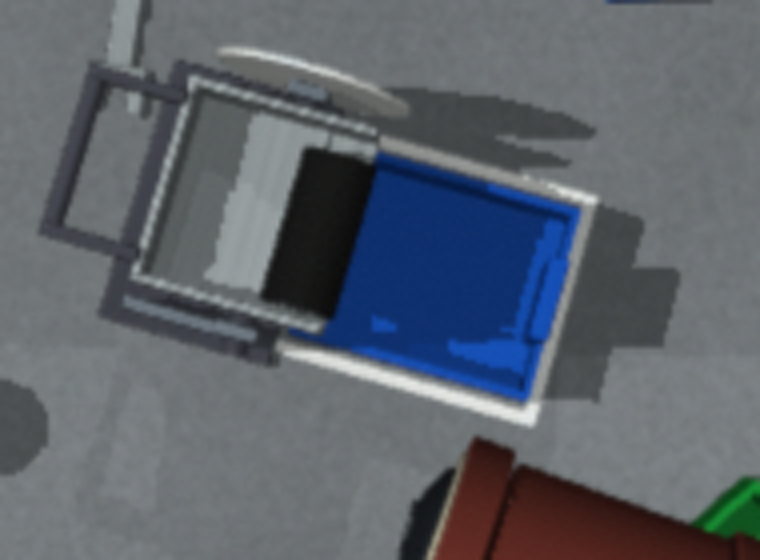

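```bash
python3 - <<'E'
from h import *
np.set_printoptions(precision=4,suppress=True)
t=get_image("top");s=get_image("scene")
f=lambda p,o:((p[0]+.5)/4-.5+o[0],(p[1]+.5)/4-.5+o[1])
for n,d,o,a,b in(("T",t,(230,190),(583,205),(526,398)),("S",s,(200,190),(379,264),(456,112))):
    A,B=[onz(d,*f(p,o),.055) for p in(a,b)]; e=A-B; L=np.linalg.norm(e); e/=L
    y=np.array([-e[1],e[0],0]); print(n,A,B,L,"ang y",np.degrees(np.arctan2(y[1],y[0])),"center",(A+B)/2+.075*y)
# pointer/handle extra check
E
```

```text
T [ 0.5729 -0.0825  0.055 ] [ 0.4562 -0.05    0.055 ] 0.12108475773072441 ang y 74.44863967536045 center [0.5346 0.006  0.055 ]
S [ 0.5665 -0.0812  0.055 ] [ 0.4533 -0.0489  0.055 ] 0.11764006785879155 ang y 74.07495917828285 center [0.5305 0.007  0.055 ]
```

Both views put the bin centre at about (0.5325, 0.0065), about 3 mm from the spot and within 1.5° of square. Next, the handle.

Request:
move_arm(
  increments=[
    [2,-5,0,0,4],
    [4,-11,0,0,4],
    [7,-17,0,0,4],
    [10,-23,0,0,4],
    [12,-28,0,0,4],
  ],
)

```text
t: 7.2
tool_pos: [0.5739, 0.1905, 0.2908]
tool_rot: [3.115, -0.405, -0.002]
contact_force: [0.5, -1.1, 1.5]
opening: 0.0401
```

Request:
move_arm(
  increments=[
    [0.9,-2.4,1,0,4],
    [0.9,-2.4,4,0,4],
    [0.9,-2.4,6,0,4],
    [0.9,-2.4,7,0,4],
    [0.9,-2.4,7,0,4],
  ],
)

```text
t: 7.82
tool_pos: [0.5862, 0.2089, 0.2214]
tool_rot: [3.115, -0.406, -0.002]
contact_force: [0.5, 0.2, -0.0]
opening: 0.0399
```

```bash
python3 go.py .5865 .2105 .142;  python3 - <<'E'
from h import *
for n in("scene","wrist"):
    d=get_image(n); cv2.imwrite(f"pics/{n}4.png",d["image"][:,:,::-1])
    print(n,proj(d,[.5865,.2105,.145]))
E
```

```text
7.825 [0.5862 0.2089 0.2214] open 0.039949268929179674 F [ 0.5183  0.242  -0.0315]
x [ 0.9665 -0.2565 -0.0015] y [-0.2565 -0.9665  0.0007] -104.86517720276164
inc cm [-0.003  -0.1638  7.9357]
scene [427.85586009 250.7965319 ]
wrist [317.32637813 263.42546079]
```

View pics/wrist4.png

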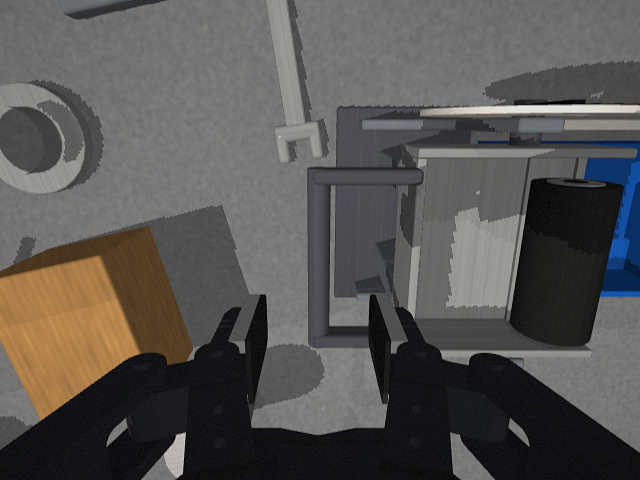

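View pics/scene4.png

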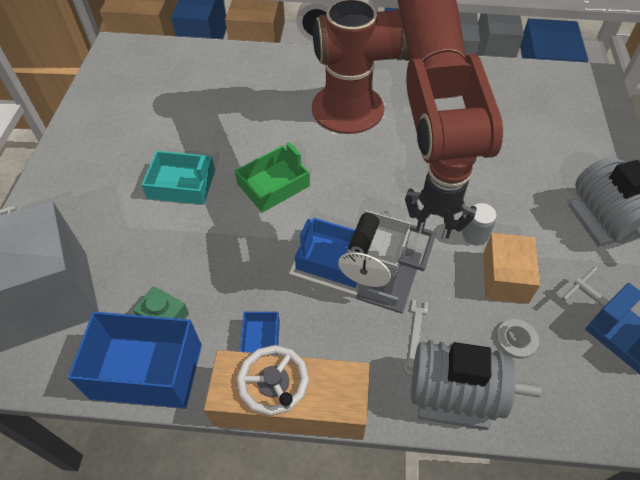

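The wrist view shows the bar at column 318, rows 175–340, which matches the predicted (317,263). Descending and gripping lightly so that the bar can turn.

Request:
move_arm(
  increments=[
    [0,-0.1,3,0,4],
    [0,-0.1,6,0,4],
    [0,-0.1,7.8,0,4],
    [0,-0.1,7.8,0,4],
    [0,-0.1,7.8,0,3],
  ],
  newtons=30,
)

```text
t: 8.55
tool_pos: [0.5877, 0.2105, 0.146]
tool_rot: [-3.114, 0.406, -0.004]
contact_force: [0.5, 0.0, -0.1]
opening: 0.0302
```

Request:
move_arm(
  increments=[
    [0,0,0,0,2],
    [0,0,0,0,1],
    [0,0,0,0,0.6],
    [0,0,0,0,0.6],
    [0,0,0,0,0.6],
  ],
)

```text
t: 9.18
tool_pos: [0.5871, 0.2086, 0.146]
tool_rot: [3.112, -0.406, 0.002]
contact_force: [-3.1, -5.6, 5.1]
opening: 0.0106
```

```bash
python3 go.py; python3 - <<'E'
import numpy as np
r=np.hypot(115,25);a0=np.arctan2(25,115)
for th in np.arange(.05,.81,.05): print(round(th,2),"dy_tool cm",round((115-r*np.cos(a0+th))/10,2),"dz",round(-(r*np.sin(a0+th)-25)/10,2))
from h import *
d=get_image("wrist"); cv2.imwrite("pics/wrist5.png",d["image"][:,:,::-1])
E
```

```text
9.175 [0.5871 0.2086 0.146 ] open 0.0105986970136371 F [-3.122 -5.617  5.109]
x [ 0.9666 -0.2563  0.0015] y [-0.2563 -0.9666  0.0034] -104.85060759557042
0.05 dy_tool cm 0.14 dz -0.57
0.1 dy_tool cm 0.31 dz -1.14
0.15 dy_tool cm 0.5 dz -1.69
0.2 dy_tool cm 0.73 dz -2.23
0.25 dy_tool cm 0.98 dz -2.77
0.3 dy_tool cm 1.25 dz -3.29
0.35 dy_tool cm 1.55 dz -3.79
0.4 dy_tool cm 1.88 dz -4.28
0.45 dy_tool cm 2.23 dz -4.75
0.5 dy_tool cm 2.61 dz -5.21
0.55 dy_tool cm 3.0 dz -5.64
0.6 dy_tool cm 3.42 dz -6.06
0.65 dy_tool cm 3.86 dz -6.45
0.7 dy_tool cm 4.31 dz -6.82
0.75 dy_tool cm 4.79 dz -7.17
0.8 dy_tool cm 5.28 dz -7.49
```

View pics/wrist5.png

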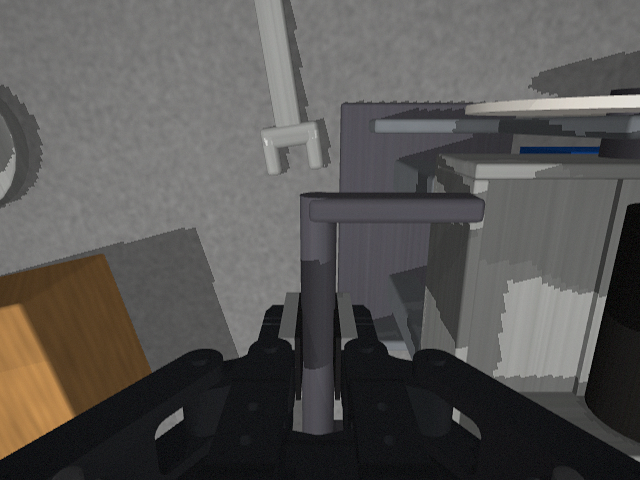

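The bar is held between the pads at (318,340), opening 10.6 mm. Raising along the arc at about 0.3–0.4 rad/s.

Request:
move_arm(
  increments=[
    [0,0.07,-0.3,0,0.6],
    [0,0.2,-0.8,0,0.6],
    [0,0.37,-1.3,0,0.6],
    [0,0.55,-1.8,0,0.6],
    [0,0.73,-2.23,0,0.6],
  ],
)

```text
t: 9.85
tool_pos: [0.5854, 0.2027, 0.1666]
tool_rot: [3.115, -0.406, 0.003]
contact_force: [4.5, -3.2, -5.1]
opening: 0.0109
```

```bash
python3 go.py; python3 binpose.py c
```

```text
9.85 [0.5854 0.2027 0.1666] open 0.010859193785978433 F [ 4.4961 -3.1875 -5.1414]
x [ 0.9666 -0.2564  0.0017] y [-0.2564 -0.9666  0.0002] -104.85797263168585
```

View pics/cscene.png

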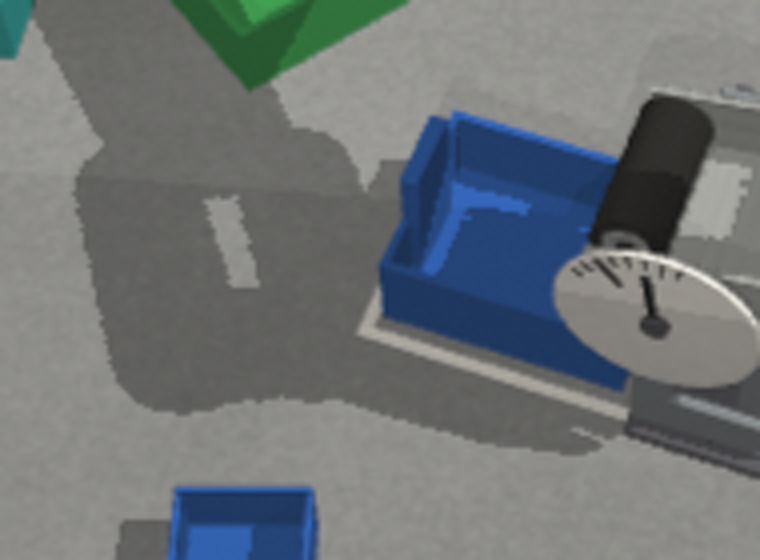

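The pointer at crop (650,295) has moved off upright and the roller is still in place. Continuing.

Request:
move_arm(
  increments=[
    [0,0.2,-0.43,0,0.6],
    [0,0.41,-0.85,0,0.6],
    [0,0.64,-1.26,0,0.6],
    [0,0.89,-1.66,0,0.6],
    [0,1.15,-2.05,0,0.6],
  ],
)

```text
t: 10.58
tool_pos: [0.5827, 0.1924, 0.1878]
tool_rot: [-3.114, 0.406, -0.004]
contact_force: [5.3, -1.4, -3.6]
opening: 0.0106
```

```bash
python3 go.py; python3 binpose.py d
```

```text
10.575 [0.5827 0.1924 0.1878] open 0.010614822861118171 F [ 5.2709 -1.3803 -3.5807]
x [ 0.9666 -0.2561  0.0022] y [-0.2561 -0.9666 -0.0018] -104.83964826861543
```

View pics/dscene.png

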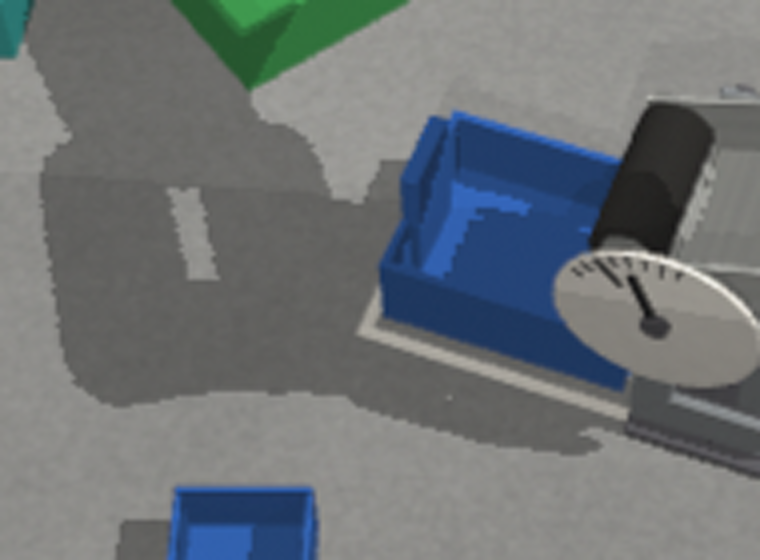

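Request:
move_arm(
  increments=[
    [0,0.35,-0.47,0,0.6],
    [0,0.73,-0.93,0,0.6],
    [0,1.12,-1.36,0,0.6],
    [0,1.54,-1.78,0,0.6],
    [0,1.98,-2.17,0,0.6],
  ],
)

```text
t: 11.3
tool_pos: [0.578, 0.1746, 0.2107]
tool_rot: [-3.111, 0.404, -0.006]
contact_force: [4.2, 2.3, 1.4]
opening: 0.0105
```

Request:
move_arm(
  increments=[
    [0,0.4,-0.34,0,0.6],
    [0,0.45,-0.37,0,0.6],
    [0,0.45,-0.37,0,0.6],
    [0,0.45,-0.37,0,0.6],
    [0,0.45,-0.37,0,0.6],
  ],
)

```text
t: 11.92
tool_pos: [0.5769, 0.1705, 0.2147]
tool_rot: [-3.111, 0.404, -0.006]
contact_force: [5.0, 3.6, 2.6]
opening: 0.0111
```

```bash
python3 go.py; python3 binpose.py e
```

```text
11.925 [0.5769 0.1705 0.2147] open 0.011088956585955144 F [4.9769 3.6478 2.5924]
x [ 0.9668 -0.2553  0.0032] y [-0.2553 -0.9668 -0.0052] -104.79241078163764
```

View pics/escene.png

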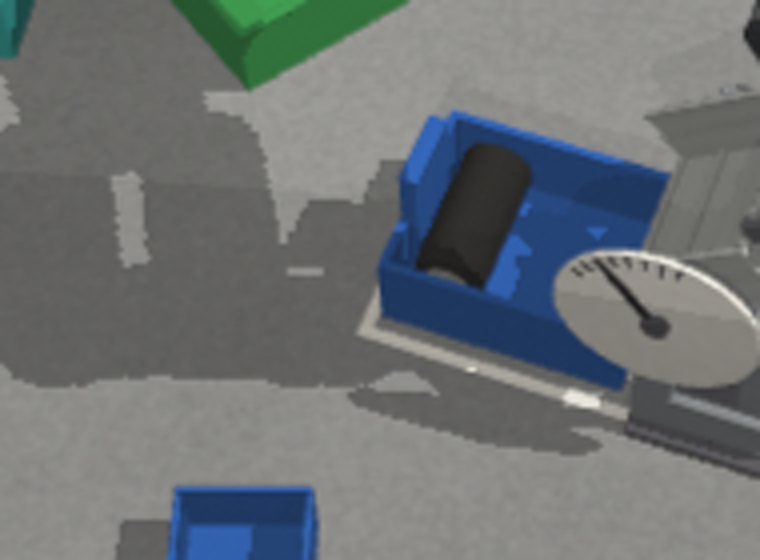

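View pics/etop.png

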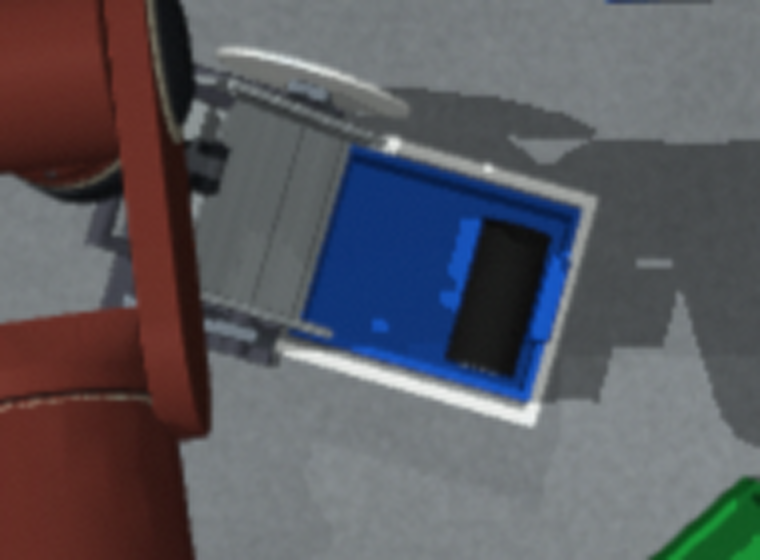

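The roller lies in the bin at scene crop (475,215). The pointer runs from (655,326) to the thick 40° tick at (600,262), and the bin has not moved. I hold for a second.

Request:
move_arm(
  increments=[
    [0,0,0,0,0.6],
    [0,0,0,0,0.6],
    [0,0,0,0,0.6],
    [0,0,0,0,0.6],
    [0,0,0,0,0.6],
  ],
)

```text
t: 12.65
tool_pos: [0.5769, 0.1705, 0.2147]
tool_rot: [-3.111, 0.404, -0.006]
contact_force: [4.3, 4.3, 1.2]
opening: 0.0109
```

Request:
move_arm(
  increments=[
    [0,0,0,0,0.6],
    [0,0,0,0,0.6],
    [0,0,0,0,0.6],
    [0,0,0,0,0.6],
    [0,0,0,0,0.6],
  ],
)

```text
t: 13.28
tool_pos: [0.5769, 0.1705, 0.2146]
tool_rot: [-3.111, 0.404, -0.006]
contact_force: [5.0, 3.5, 1.9]
opening: 0.0105
```

```bash
python3 go.py; python3 binpose.py f
```

```text
13.275 [0.5769 0.1705 0.2146] open 0.010512878568550937 F [4.9803 3.4919 1.9349]
x [ 0.9669 -0.2553  0.0032] y [-0.2553 -0.9669 -0.0052] -104.7904601419031
```

View pics/fscene.png

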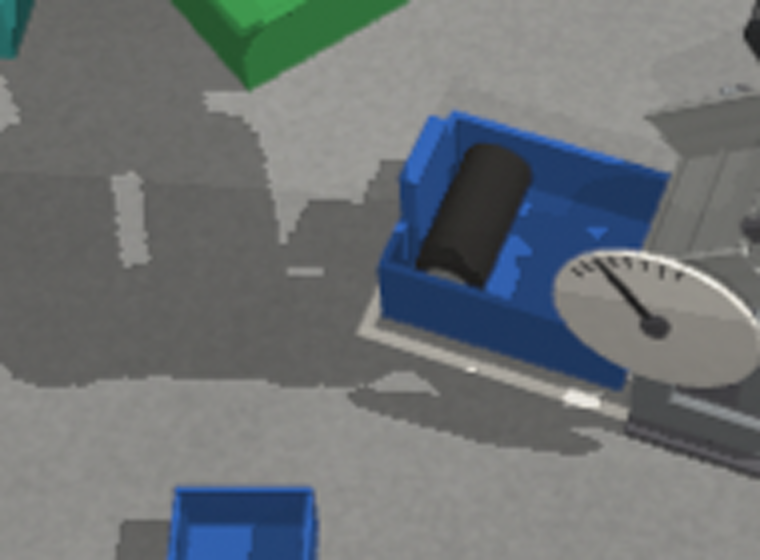

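Unchanged after a further 1.3 s, pointer still on the thick tick. Lowering steadily.

Request:
move_arm(
  increments=[
    [0,-0.3,0.25,0,0.6],
    [0,-0.8,0.68,0,0.6],
    [0,-1.25,1.12,0,0.6],
    [0,-1.7,1.61,0,0.6],
    [0,-2.08,2.07,0,0.6],
  ],
)

```text
t: 14.0
tool_pos: [0.5819, 0.1894, 0.1927]
tool_rot: [-3.115, 0.405, -0.004]
contact_force: [4.0, 2.0, 3.5]
opening: 0.0107
```

Request:
move_arm(
  increments=[
    [0,-0.35,0.47,0,0.6],
    [0,-0.68,0.96,0,0.6],
    [0,-0.98,1.46,0,0.6],
    [0,-1.25,1.98,0,0.6],
    [0,-1.5,2.52,0,0.6],
  ],
)

```text
t: 14.62
tool_pos: [0.5854, 0.2028, 0.1665]
tool_rot: [3.114, -0.405, 0.003]
contact_force: [5.6, -0.9, 0.9]
opening: 0.0104
```

Request:
move_arm(
  increments=[
    [0,-0.18,0.43,0,0.6],
    [0,-0.35,0.86,0,0.6],
    [0,-0.49,1.3,0,0.6],
    [0,-0.62,1.76,0,0.6],
    [0,-0.71,2.13,0,0.6],
  ],
)

```text
t: 15.25
tool_pos: [0.5869, 0.2087, 0.147]
tool_rot: [3.111, -0.405, -0.0]
contact_force: [-6.8, -7.2, 20.1]
opening: 0.0109
```

```bash
python3 go.py; python3 binpose.py g
```

```text
15.25 [0.5869 0.2087 0.147 ] open 0.010944472631077154 F [-6.8035 -7.2161 20.1347]
x [ 0.9667 -0.2559  0.0002] y [-0.2559 -0.9667  0.0043] -104.82847149840896
```

View pics/gscene.png

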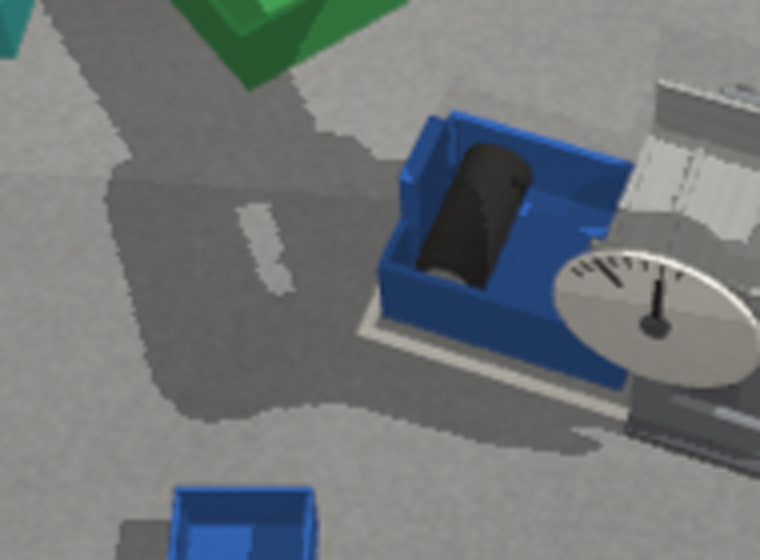

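The pointer is upright at (655,285). An upward force of 20 N on the tool says the pan is on its rest. Opening and clearing.

Request:
move_arm(
  increments=[
    [0,0,0,0,1],
    [0,0,0,0,2],
    [0,0,0,0,4],
    [0,0,0,0,4],
    [0,0,0,0,4],
  ],
)

```text
t: 15.98
tool_pos: [0.5862, 0.2102, 0.1448]
tool_rot: [3.115, -0.405, -0.002]
contact_force: [0.3, 0.2, -0.0]
opening: 0.0403
```

```bash
python3 go.py; python3 - <<'E'
from h import *
d=get_image("wrist"); cv2.imwrite("pics/wrist6.png",d["image"][:,:,::-1])
E
```

```text
15.975 [0.5862 0.2102 0.1448] open 0.04026599997668025 F [ 0.3122  0.1543 -0.0418]
x [ 0.9667 -0.2559 -0.0011] y [-0.2559 -0.9667  0.0005] -104.82421765965007
```

View pics/wrist6.png

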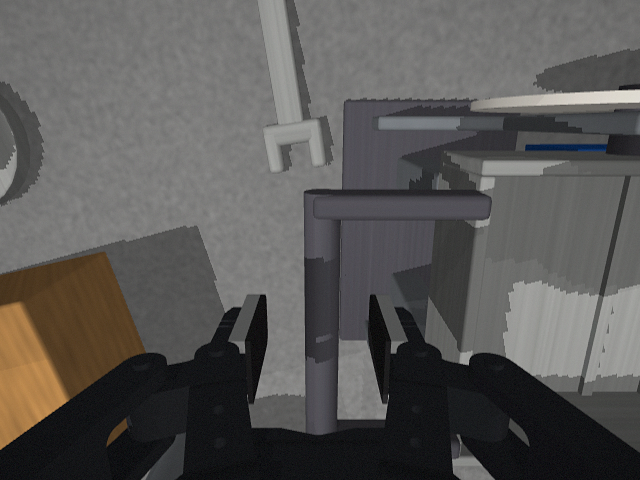

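The bar (column 320) is free, midway between the open pads (255 and 380). Rising straight up and away.

Request:
move_arm(
  increments=[
    [0,0,-2,0,4],
    [0,0,-5,0,4],
    [0,0,-9,0,4],
    [0,0,-13,0,4],
    [-4,0,-15,0,4],
  ],
)

```text
t: 16.65
tool_pos: [0.5498, 0.2201, 0.3005]
tool_rot: [-3.113, 0.408, -0.009]
contact_force: [-0.5, 0.8, -0.9]
opening: 0.04
```

Request:
move_arm(
  increments=[
    [-5,0,0,0,4],
    [-10,0,0,0,4],
    [-14,0,0,0,4],
    [-14,0,0,0,4],
    [-14,0,0,0,4],
  ],
)

```text
t: 17.27
tool_pos: [0.4132, 0.2562, 0.2967]
tool_rot: [-3.114, 0.405, -0.003]
contact_force: [0.4, 0.2, 0.6]
opening: 0.0399
```

```bash
python3 go.py; python3 binpose.py i; python3 - <<'E'
from h import *
for n in("scene","top"):
    d=get_image(n); cv2.imwrite(f"pics/{n}9.png",d["image"][:,:,::-1])
E
```

```text
17.275 [0.4132 0.2562 0.2967] open 0.03992370016452052 F [0.4371 0.1783 0.566 ]
x [ 0.9667 -0.2559  0.0021] y [-0.2559 -0.9667 -0.0012] -104.82754504414264
```

View pics/iscene.png

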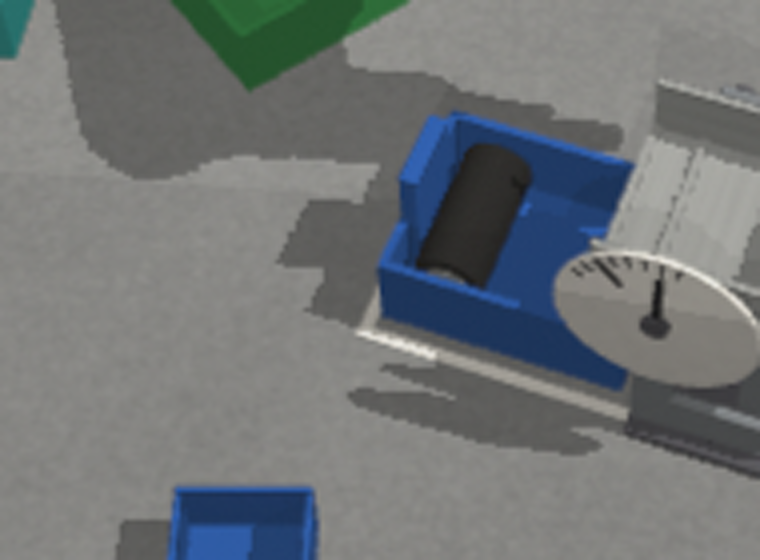

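View pics/top9.png

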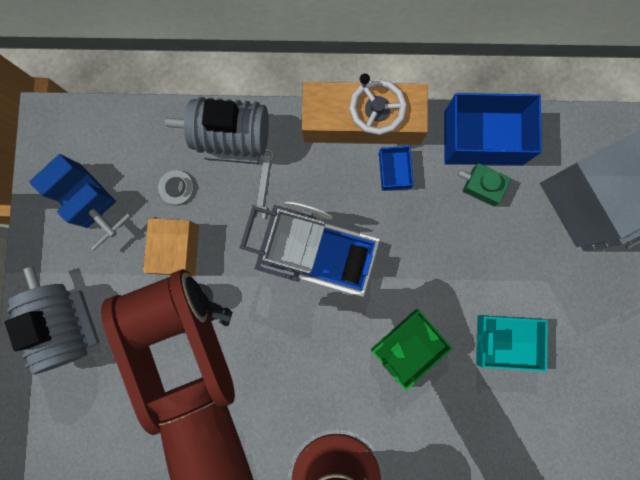

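The final views show the pan level (pointer at crop (655,285), the same as at the start). The bin is in its outline with the roller at rest inside (top (355,264)), the bystanders are where they were, and the arm is clear. Tin is hidden in the top view, but nothing came near it. Handing in.

```bash
python3 -c "
from station import order
print(order.finish_job())"
```

```text
the job is handed in; nothing more can be done
None
```

I handed the job in at about 17.5 s of the 62 s allowed, and my last checks found nothing wrong; `finish_job` gives no verdict.

- **Bin:** I slid it by its tab into the outline. Before the pour I measured its centre about 3 mm from the catch spot and within about 1.5° of square, with the tab away from the pan.
- **Pour:** I raised the pan by its bar to the thick 40° tick, and the roller rolled into the bin. I held it there for about 2 s, then lowered it steadily at about 0.4 rad/s until it rested level and let go.
- **Last pictures:** the pointer is back at its starting position, the roller lies still in the bin, the bin is still in its outline and the arm touches nothing.
- **Bystanders:** the ones I could see in the last top view are where they started. The arm hid the tin in that view, so I did not check it there, though the gripper never came down to its height.

The top and scene views disagreed by about 4–5 mm in x, which is well inside the tolerances.

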